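# Raise and lock the card-pick magazine, then fit the picks in the bud vases

## Robot

A 6-joint arm with a two-finger parallel gripper is mounted at the origin on the work surface. World frame = base frame: x ahead of the robot, y to its left, z up, the work surface at z = 0. Lengths are in m, angles in rad, forces in N, time in s.
With the tool pointing down it reaches from about 0.425 to 0.95 m from the base axis. Payload 3.5 kg.
Tool frame: the origin (TCP) lies midway between the tips of the shut fingers; the grasp point (between the pads) lies 19 mm behind it; z points along the fingers, y is the line along which they close (so a half turn about z gives the same grasp; the last joint's range is limited). The gripper opens to 85 mm and grips with 20 to 120 N. Pads are 22 mm wide; open, the fingers measure 114 mm over their backs; the gripper's body (76 mm by 85 mm) begins 54 mm behind the grasp point. The pads swing forward as they close: fully open they stand 13 mm farther back than shut.
Start: joints at [1.102, 0.286, 1.577, -0, 1.279, -0.15], TCP at [0.212, 0.641, 0.231] pointing down, gripper open.
Joint ranges: [-2.77, 2.77], [-0.9, 2.22], [0.21, 2.48], [-1.53, 4.67], [0.24, 2.81], [-2.84, 2.84]. Speed limits (rad/s): [2.79, 2.79, 3.14, 3.14, 3.14, 3.14].

## Interface

Orientations are given as a unit quaternion [x, y, z, w].
In Python, from plant import ctrl gives the robot as it stands.
- The arm moves only by the tool arm_command, never from a script. Its argument "steps" is one flat list of numbers, 5 for each row, row after row: the opening in per cent of the stroke, from 0 (shut) to 100 (fully open), then the shift along the tool's x, y, z each as a share of 25 mm, from -1 to 1, then the turn about the tool's z as a share of 0.1 rad, from -1 to 1. In form: [grip, tx, ty, tz, spin, grip, tx, ty, tz, spin, ...]. A call has 1 to 8 rows; each row shifts and turns the commanded pose from where the row before left it, along the tool's axes as they then stand; what a row does not reach is not made up. A row lasts 1/12 s, in which the tool goes at most 41.7 mm and 7.16 degrees, less where a joint would pass 70% of its speed; a pose out of reach is approached as far as the arm can. A call with a number of a shift or a turn outside -1 to 1 is refused whole. A call with a gripper value outside its range is refused whole. The fingers move at their own pace and stop on an object; "squeeze" is the grip in N (left out, the last holds). Time passes only in rows, so rows that do not move let the fingers close. It gives the time, the measured TCP pose, the force, the opening and the grip force at its end, in the units of the state.
- ctrl.get_state(): the state, without advancing time (a new reading comes with each control period).
- ctrl.read_camera(name): name is "scene" or "top" or "wrist"; returns the picture (400x640x3 uint8, red, green, blue); there is no depth.
- ctrl.camera_model(name): a dict with "intrinsics" (3x3 intrinsics, pixels), "rvec" (rotation vector, rad) and "tvec" (3), from world to camera coordinates, as OpenCV has them. Camera axes: x right, y down, z forward; pixel columns grow to the right and rows downward; lengths in m; the calibration is good to about 2 mm. A picture is of the moment at which its call begins: read the wrist's pose just before it. camera_model takes no time and is no camera call; for the wrist camera it gives the pose at the moment of the call.
- ctrl.sign_off(): hands the job in; it is judged then, once.
The state is a dict: "time": time; "qpos": joint angles; "dq": joint speeds; "joint_efforts": joint torques, N m; "eef_pos": TCP position; "tcp_rot": TCP orientation; "contact_force": force on the tool from outside, world axes, zero at the start; "wrist_torque": the same for the moment, N m; "opening": opening from 0.0 (shut) to 1.0 (fully open); "finger_force": force on a finger pad.
Only numpy, scipy, OpenCV 4.12 (cv2) and the standard library are available. Lean on these libraries where they do the work, as an engineer would, in place of code of your own. Each camera call takes 0.05 s, during which the arm holds its last target. There are 200 camera calls.

## Task

Get the table-number picks into the bud vases: unscrew the brass lock ring on the pick magazine well loose before touching the adjuster, turn the steel adjuster above it until its pointer is on the long bar mark so that the picks rise, and screw the lock ring fully tight again before any pick is taken, the pointer staying on the mark. Then take every pick there is out of the magazine and push it rod-first into a vase of its own until its wooden head sits on the rim, leaving all vases upright and the pot, candlestick and spool where they stand.

Things in the scene. Friction and masses are not known exactly. Their poses are not given: they have to be found in the camera images.
- magazine: pick magazine, fixed: wooden guide block 70 x 166 mm (x by y), top 75 mm up, with five 8 mm holes along its y axis (y = -68, -34, 0, 34, 68 mm), a 20 mm high, 20 mm wide rail each side of the row (28 mm gap, tops at 95 mm), and a lifting table below. Control column at its y = +165 mm. Origin: on the table under the middle of the row, z up.
- lock_ring (a joint): round knurled brass lock ring, 48 mm across, 72 to 90 mm above the table. 0 = fully tight (stop), grows as it is unscrewed, counter-clockwise from above; stop at 1.4 rad. Well loose from 0.8, tight below 0.12 rad. Needs 0.06 N m, stays where left. A dark line on its top points to the magazine's -x when tight. Below it the column is 32 mm wide down to a fixed dial, 88 mm across, top 58 mm up.
- ring_center (a point): centre of the lock ring, on its axis, 9 mm below its top face (81 mm above the table)
- adjuster (a joint): round steel adjuster knob on the same axis above the ring, 26 mm across, 92 to 122 mm above the table. 0 = picks down, grows clockwise from above, stop at 2.9 rad; its pointer is on the bar mark at 2.3 rad (0.15 either way counts). It works a screw that raises the picks, 14 mm at the mark, not at all in the first 0.75 rad. Needs 0.08 N m, stays where left.
- adjuster_top (a point): centre of the adjuster knob's top face, on its axis
- adjuster_pointer (a point): outer end of the dark pointer line on the adjuster knob's top face, 12 mm from its axis
- raised_mark (a point): the bar mark on the fixed dial (dark, 16 x 4 mm, by far the widest mark), this point 40 mm from the adjuster's axis: the pointer must look towards it for the picks to be raised
- pick1: card pick 1 (may be absent), 30 g: steel rod 6 mm across, 63 mm long, under a round wooden head 18 mm across, 26 mm high with a card slot. Stands loose in the magazine, head on the block, number 1 at y = -68 mm to 5 at 68 mm; its head tops the rails by 6 mm when lowered, 20 mm when raised. Origin: tip of the rod; z up the rod, underside of the head at z = 63 mm.
- pick2: card pick 2 (may be absent), 30 g: steel rod 6 mm across, 63 mm long, under a round wooden head 18 mm across, 26 mm high with a card slot. Stands loose in the magazine, head on the block, number 1 at y = -68 mm to 5 at 68 mm; its head tops the rails by 6 mm when lowered, 20 mm when raised. Origin: tip of the rod; z up the rod, underside of the head at z = 63 mm.
- pick3: card pick 3 (may be absent), 30 g: steel rod 6 mm across, 63 mm long, under a round wooden head 18 mm across, 26 mm high with a card slot. Stands loose in the magazine, head on the block, number 1 at y = -68 mm to 5 at 68 mm; its head tops the rails by 6 mm when lowered, 20 mm when raised. Origin: tip of the rod; z up the rod, underside of the head at z = 63 mm.
- pick4: card pick 4 (may be absent), 30 g: steel rod 6 mm across, 63 mm long, under a round wooden head 18 mm across, 26 mm high with a card slot. Stands loose in the magazine, head on the block, number 1 at y = -68 mm to 5 at 68 mm; its head tops the rails by 6 mm when lowered, 20 mm when raised. Origin: tip of the rod; z up the rod, underside of the head at z = 63 mm.
- pick5: card pick 5 (may be absent), 30 g: steel rod 6 mm across, 63 mm long, under a round wooden head 18 mm across, 26 mm high with a card slot. Stands loose in the magazine, head on the block, number 1 at y = -68 mm to 5 at 68 mm; its head tops the rails by 6 mm when lowered, 20 mm when raised. Origin: tip of the rod; z up the rod, underside of the head at z = 63 mm.
- vase1: white ceramic bud vase 1, loose, 350 g, 90 mm high, belly 62 mm across, straight neck 22 mm across (from 62 mm up to the rim) with a 12 mm round opening; hollow to 8 mm above its foot. Origin: centre of its underside, z up.
- vase1_seat (a point): point inside vase 1 on its axis, 63 mm below the rim (27 mm above its foot): the tip of a pick whose head sits on the rim is here
- vase2: white ceramic bud vase 2, loose, 350 g, 90 mm high, belly 62 mm across, straight neck 22 mm across (from 62 mm up to the rim) with a 12 mm round opening; hollow to 8 mm above its foot. Origin: centre of its underside, z up.
- vase2_seat (a point): point inside vase 2 on its axis, 63 mm below the rim (27 mm above its foot): the tip of a pick whose head sits on the rim is here
- vase3: white ceramic bud vase 3, loose, 350 g, 90 mm high, belly 62 mm across, straight neck 22 mm across (from 62 mm up to the rim) with a 12 mm round opening; hollow to 8 mm above its foot. Origin: centre of its underside, z up.
- vase3_seat (a point): point inside vase 3 on its axis, 63 mm below the rim (27 mm above its foot): the tip of a pick whose head sits on the rim is here
- vase4: white ceramic bud vase 4, loose, 350 g, 90 mm high, belly 62 mm across, straight neck 22 mm across (from 62 mm up to the rim) with a 12 mm round opening; hollow to 8 mm above its foot. Origin: centre of its underside, z up.
- vase4_seat (a point): point inside vase 4 on its axis, 63 mm below the rim (27 mm above its foot): the tip of a pick whose head sits on the rim is here
- pot: small empty terracotta pot, 70 mm across, 60 mm high, loose bystander; origin under its centre
- candlestick: short brass candlestick, 56 mm foot, 66 mm high, loose bystander; origin under its centre
- spool: small green wire spool standing on end, 40 mm across, 40 mm high, loose bystander; origin under its centre

How it is judged:
By the outcome, as a careful person would: the job done as asked, in the order asked, and still so for the second after the job is handed in, with the robot touching nothing.
Of pick1, pick2, pick3, pick4, pick5 only 3 to 4 are there at a start; the rules pass over those that are not, and their reading is None.
At some moment in a run one of vase1, vase2, vase3, vase4 may be knocked a few centimetres aside while the robot is not near it.
It also fails if it takes over 210 s, if anything falls off the work surface, if the arm or the gripper's body presses on something with over 40 N, if the wrist force passes 120 N, or if a joint passes its speed limit or range.

## Working session

There is one attempt and no reset: what is moved stays moved. The work goes in short steps, Python scripts to look and compute and a tool call to move; the robot and the scene stay as the last step left them, time stands still between calls to the robot, and variables do not carry over. Pictures are saved under pics/ and viewed, at most 14 in all, crops included, and the job is handed in when it is done.

Besides the shell and the picture viewer there is one more tool, called after "Emit:" as name(argument=value, ...) on one line, values as JSON. arm_command: Moves the arm, as the interface text tells. Its arguments: {"type":"object","properties":{"steps":{"type":"array","items":{"type":"number"}},"squeeze":{"type":"number"}},"required":["steps"]}

```bash
ls; mkdir -p pics; cat > h.py <<'E'
import numpy as np, cv2
from scipy.spatial.transform import Rotation as R
from plant import ctrl
def cam(n):
    m=ctrl.camera_model(n); return np.array(m["intrinsics"],float),R.from_rotvec(np.ravel(m["rvec"])).as_matrix(),np.ravel(m["tvec"])
def ray(n,uv,z,c=None):
    K,Rm,t=c or cam(n); o=-Rm.T@t; d=Rm.T@np.linalg.inv(K)@[uv[0],uv[1],1]
    return o+d*(z-o[2])/d[2]
def proj(n,p,c=None):
    K,Rm,t=c or cam(n); q=K@(Rm@np.asarray(p)+t); return q[:2]/q[2]
def shot(n,f=None):
    c=cam(n); im=np.asarray(ctrl.read_camera(n))
    if f: cv2.imwrite('pics/'+f,im[:,:,::-1])
    return im,c
def st():
    s=ctrl.get_state(); r=R.from_quat(s['tcp_rot']).as_matrix()
    print('t',round(s['time'],2),'p',np.round(s['eef_pos'],4),'x',np.round(r[:,0],3),'y',np.round(r[:,1],3),'z',np.round(r[:,2],3),'op',round(s['opening'],3),'F',np.round(s['contact_force'],1),'ff',s['finger_force'],'q6',np.round(s['qpos'],2))
    return s,r
E
python3 - <<'E'
from h import *
st()
for n in('top','scene','wrist'):
    shot(n,n+'0.png'); K,Rm,t=cam(n); print(n,-Rm.T@t,K[0,0],Rm[2])
E
```

```text
pics
t 0.0 p [0.2112 0.6404 0.2299] x [-0.95   0.313  0.   ] y [ 0.313  0.95  -0.002] z [-0.001 -0.002 -1.   ] op 0.998 F [ 0.1 -0.5  0.5] ff 0.0 q6 [ 1.1   0.29  1.58  0.    1.28 -0.15]
top [0.38113326 0.02119138 1.19818414] 483.319708742995 [ 0.15442753  0.01745692 -0.98784988]
scene [ 0.94897029 -0.43043523  0.74045861] 399.8568762786263 [-0.42397473  0.53151115 -0.73330848]
wrist [0.14687545 0.66257931 0.37275626] 314.2298232761506 [ 0.25276952 -0.08557021 -0.96373508]
```

View pics/top0.png

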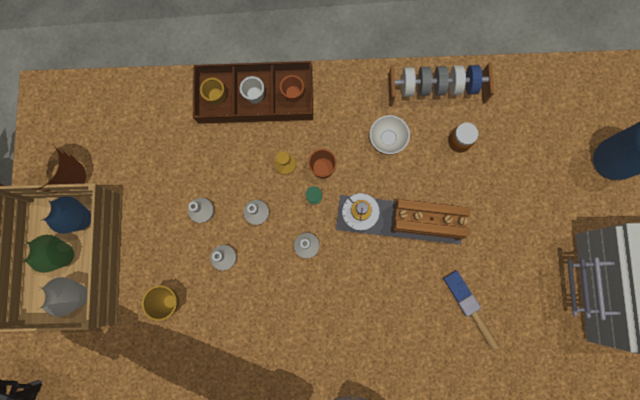

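View pics/scene0.png

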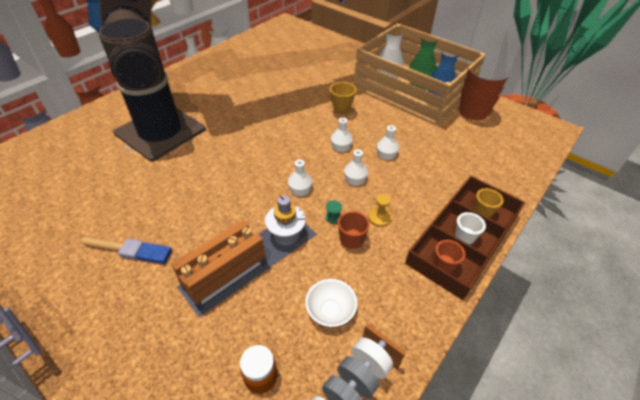

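The top view shows the column at about (361,211), picks at about (404,214), (419,216), (449,219) and (464,221), and vase rims at about (194,209), (251,209), (216,257) and (300,239). Image left is +y and up is +x. The scene view agrees with this. Next I'll enlarge the column and magazine.

```bash
python3 - <<'E'
from h import *
im=cv2.imread('pics/top0.png')
a=cv2.resize(im[185:250,330:475],None,fx=5,fy=5,interpolation=cv2.INTER_CUBIC); b=cv2.resize(im[190:270,180:325],None,fx=5,fy=5,interpolation=cv2.INTER_CUBIC)
cv2.imwrite('pics/c0.png',np.vstack([a,b[:275*1+0]]) if 0 else a); 
for n,uv,z in [('adj',(362,208),.122),('p5',(404,214),.101),('p4',(419,216),.101),('p2',(449,219),.101),('p1',(464,221),.101),('v',(194,209),.09),('v',(251,209),.09),('v',(216,257),.09),('v',(300,239),.09)]: print(n,np.round(ray('top',uv,z),3))
E
```

```text
adj [ 0.538 -0.04   0.122]
p5 [ 0.525 -0.137  0.101]
p4 [ 0.519 -0.171  0.101]
p2 [ 0.51  -0.238  0.101]
p1 [ 0.505 -0.272  0.101]
v [0.552 0.349 0.09 ]
v [0.548 0.215 0.09 ]
v [0.439 0.296 0.09 ]
v [0.475 0.103 0.09 ]
```

View pics/c0.png

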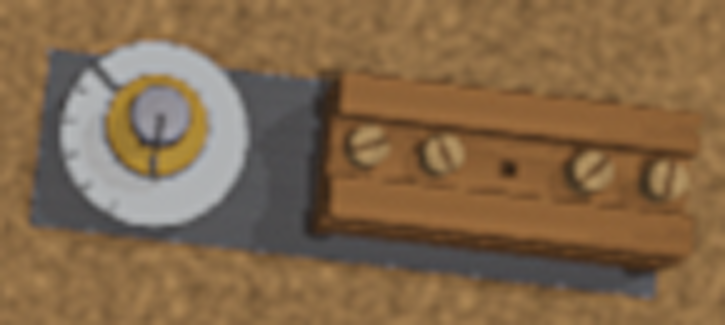

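The dark ring line and the pointer both look toward -x, and the bar mark is at the upper left. Four picks are present (1, 2, 4, 5) and hole 3 is empty. I'm moving to above the column.

Emit:
arm_command(steps=[100,-0.95,-0.99,0,0,100,-0.95,-0.99,0,0,100,-0.95,-0.99,0,0,100,-0.95,-0.99,0,0,100,-0.95,-0.99,0,0,100,-0.95,-0.99,0,0,100,-0.95,-0.99,0,0,100,-0.95,-0.99,0,0])

```text
time: 0.82
eef_pos: [0.3301, 0.3917, 0.231]
tcp_rot: [0.159, 0.987, -0.0, -0.0]
contact_force: [0.5, 1.0, 0.4]
opening: 1.004
finger_force: 0.0
```

Emit:
arm_command(steps=[100,-0.95,-0.99,0,0,100,-0.95,-0.99,0,0,100,-0.95,-0.99,0,0,100,-0.95,-0.99,0,0,100,-0.95,-0.99,0,0,100,-0.95,-0.99,0,0,100,-0.95,-0.99,0,0,100,-0.95,-0.99,0,0])

```text
time: 1.48
eef_pos: [0.4484, 0.1442, 0.2312]
tcp_rot: [0.159, 0.987, 0.0, 0.0]
contact_force: [0.5, 0.2, 0.5]
opening: 0.999
finger_force: 0.0
```

Emit:
arm_command(steps=[100,-0.95,-0.99,0,0,100,-0.95,-0.99,0,0,100,-0.95,-0.99,0,0,100,-0.95,-0.99,0,0,100,-0.95,-0.99,0,0,100,-0.95,-0.99,0,0,100,0,0,0,0,100,0,0,0,0])

```text
time: 2.15
eef_pos: [0.5371, -0.0412, 0.2308]
tcp_rot: [0.16, 0.987, 0.0, -0.001]
contact_force: [-0.1, -0.2, -0.3]
opening: 1.001
finger_force: 0.0
```

```bash
python3 - <<'E'
from h import *
st(); im,c=shot('wrist','w1.png')
print(proj('wrist',[.539,-.041,.122],c),proj('wrist',[.539,-.041,.058],c),proj('wrist',[.539,-.041,.09],c))
cv2.imwrite('pics/w1b.png',im[:,:,::-1])
E
```

```text
t 2.15 p [ 0.5371 -0.0412  0.2308] x [-0.949  0.316  0.001] y [0.316 0.949 0.   ] z [-0.001  0.001 -1.   ] op 1.001 F [-0.1 -0.2 -0.3] ff 0.0 q6 [-0.27 -0.01  1.91  0.    1.25 -1.51]
[323.99803702 198.74560282] [323.92416441 182.09967593] [323.95719459 189.54246087]
```

View pics/w1.png

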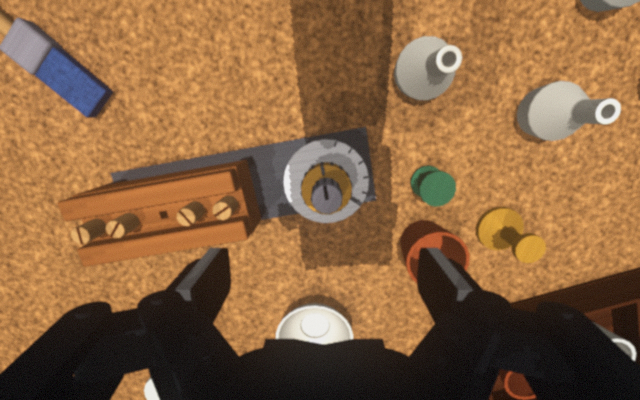

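The wrist view shows the dial at about (327,181), the brass ring at (326,188) and the knob top at (327,195). The pointer is still straight away from the camera.

```bash
python3 - <<'E'
from h import *
im=cv2.imread('pics/w1.png'); c=cam('wrist')
sub=im[120:240,270:385]; hsv=cv2.cvtColor(sub,cv2.COLOR_BGR2HSV)
w=((hsv[...,1]<40)&(hsv[...,2]>140)).astype('u1')
b=((hsv[...,1]>140)&(hsv[...,2]>90)&(np.abs(hsv[...,0].astype(int)-20)<6)).astype('u1')
n,l,s,ce=cv2.connectedComponentsWithStats(w); i=1+s[1:,4].argmax()
p=cv2.findContours((l==i).astype('u1'),0,1)[0][0]; e=cv2.fitEllipse(cv2.convexHull(p)); print(e,s[i])
uv=np.array(e[0])+[270,120]; print('dial',uv,ray('wrist',uv,.058,c))
b[:40]=0;b[95:]=0;b[:,:25]=0;b[:,90:]=0
p=cv2.findNonZero(b);e=cv2.fitEllipse(cv2.convexHull(p));uv=np.array(e[0])+[270,120]; print('ring',e,uv,ray('wrist',uv,.09,c))
print('knob',ray('wrist',(327,195),.122,c))
for z in(.0,):print(ray('top',(362,207.4),.122))
E
```

```text
((55.16202163696289, 60.99416732788086), (82.00054931640625, 84.63417053222656), 88.83617401123047) [  13   21   85   82 2556]
dial [325.16202164 180.99416733] [ 0.5378161 -0.0382184  0.058    ]
ring ((60.45783233642578, 73.887939453125), (49.67378234863281, 67.2354736328125), 142.5917205810547) [330.45783234 193.88793945] [ 0.54438387 -0.03535573  0.09      ]
knob [ 0.53625608 -0.03643418  0.122     ]
[ 0.53957449 -0.04050011  0.122     ]
```

Emit:
arm_command(steps=[100,0,0.11,0,1,100,0,0,0.8,1,100,0,0,0.8,1,100,0,0,0.8,1,100,0,0,0.8,1,100,0,0,0,0,100,0,0,0,0])

```text
time: 2.78
eef_pos: [0.5366, -0.0357, 0.1503]
tcp_rot: [0.396, 0.918, -0.0, -0.002]
contact_force: [-0.3, -0.2, -0.2]
opening: 0.998
finger_force: 0.0
```

```bash
python3 - <<'E'
from h import *
s,r=st(); im,c=shot('wrist')
a=np.array([.538,-.0385])
for z in(.122,.09,.058): print(proj('wrist',[*a,z],c))
u,v=proj('wrist',[*a,.09],c).astype(int); y0=max(v-100,0);x0=u-140
print(x0,y0); cv2.imwrite('pics/w2.png',cv2.resize(im[y0:y0+200,x0:x0+280,::-1],None,fx=2.8,fy=2.8))
E
```

```text
t 2.78 p [ 0.5366 -0.0357  0.1503] x [-0.686  0.727  0.003] y [ 0.727  0.686 -0.002] z [-0.003  0.001 -1.   ] op 0.998 F [-0.3 -0.2 -0.2] ff 0.0 q6 [-0.26  0.07  1.98  0.    1.09 -1.01]
[321.88310614 237.95975162]
[322.21848407 219.86681732]
[322.46951201 206.32438755]
182 119
```

View pics/w2.png

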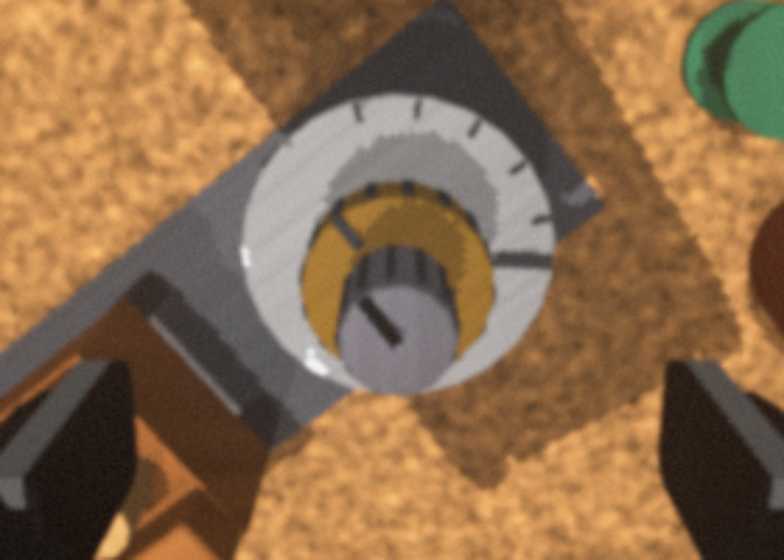

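The crop shows the ring line and pointer both toward the upper left (magazine -x) and the bar mark to the right. The knob top is centred at crop (399,340), within 1 px of the finger midline. I'm descending to grip the ring and unscrew it.

Emit:
arm_command(steps=[100,-0.09,0,0.7,0,100,0,0,0.7,0,100,0,0,0.7,0,100,0,0,0.7,0,100,0,0,0.65,0,100,0,0,0,0])

```text
time: 3.33
eef_pos: [0.5382, -0.0382, 0.0637]
tcp_rot: [0.397, 0.918, -0.0, -0.002]
contact_force: [0.6, -0.0, -0.8]
opening: 0.999
finger_force: 0.0
```

Emit:
arm_command(steps=[0,0,0,0,0,0,0,0,0,0,0,0,0,0,0,0,0,0,0,0,0,0,0,0,0,0,0,0,0,0,0,0,0,0,0,0,0,0,0,0], squeeze=30)

```text
time: 4.0
eef_pos: [0.5403, -0.0397, 0.0676]
tcp_rot: [0.397, 0.918, -0.001, 0.001]
contact_force: [-2.1, -1.4, 5.6]
opening: 0.547
finger_force: 30.7
```

Emit:
arm_command(steps=[0,0,0,-0.12,-1,0,0,0,0,-1,0,0,0,0,-1,0,0,0,0,-1,0,0,0,0,-1,0,0,0,0,-1])

```text
time: 4.5
eef_pos: [0.5402, -0.0398, 0.0678]
tcp_rot: [0.107, 0.994, -0.001, 0.002]
contact_force: [3.5, -2.5, -8.7]
opening: 0.546
finger_force: 36.0
```

Emit:
arm_command(steps=[0,0,0,0,-1,0,0,0,0,-1,0,0,0,0,-1,0,0,0,0,-1,0,0,0,0,-1,0,0,0,0,0,0,0,0,0,0])

```text
time: 5.08
eef_pos: [0.5402, -0.0399, 0.0678]
tcp_rot: [-0.141, 0.99, -0.001, 0.001]
contact_force: [3.9, -2.8, -8.9]
opening: 0.547
finger_force: 36.0
```

Emit:
arm_command(steps=[100,0,0,0,0,100,0,0,0,0,100,0,0,0,0,100,0,0,-0.6,0,100,0,0,-1,0,100,0,0,-1,0,100,0,0,-0.8,0,100,0,0,0,0])

```text
time: 5.75
eef_pos: [0.5428, -0.0395, 0.1593]
tcp_rot: [-0.14, 0.99, -0.002, 0.005]
contact_force: [0.7, -0.2, 1.3]
opening: 1.0
finger_force: 0.0
```

```bash
python3 - <<'E'
from h import *
s,r=st(); im,c=shot('wrist')
a=np.array([.5395,-.0385])
for z in(.122,.09,.058): print(proj('wrist',[*a,z],c))
u,v=proj('wrist',[*a,.09],c).astype(int); y0=max(v-100,0);x0=u-140
print(x0,y0); cv2.imwrite('pics/w3.png',cv2.resize(im[y0:y0+200,x0:x0+280,::-1],None,fx=2.8,fy=2.8))
E
```

```text
t 5.75 p [ 0.5428 -0.0395  0.1593] x [-0.961 -0.278 -0.009] y [-0.278  0.961 -0.005] z [ 0.011 -0.003 -1.   ] op 1.0 F [ 0.7 -0.2  1.3] ff 0.0 q6 [-0.26  0.07  1.97  0.    1.1  -2.11]
[325.99648799 221.70981367]
[325.908819   205.91990227]
[325.84255051 193.98439687]
185 105
```

View pics/w3.png

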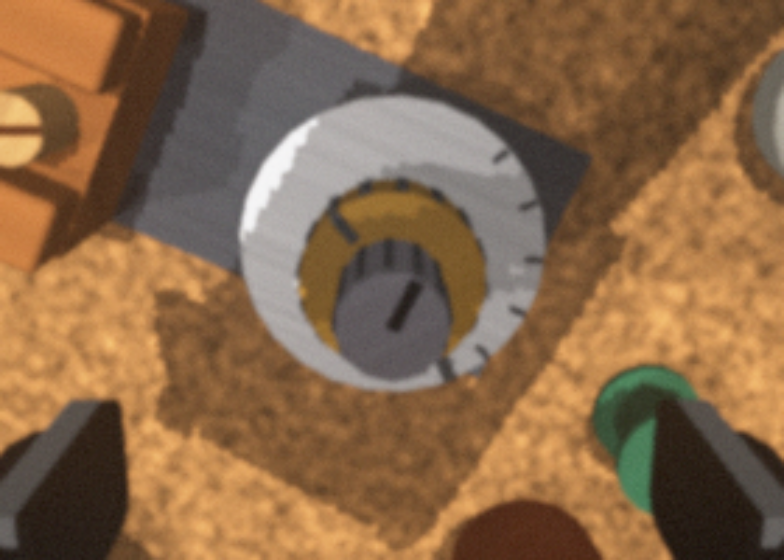

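The ring line turned with the tool by 1.1 rad, so the ring is well loose, and the pointer did not move. Next I'll grip the adjuster.

Emit:
arm_command(steps=[100,0.11,0.04,0.6,0,100,0,0,0.6,0,100,0,0,0.6,0,100,0,0,0.61,0,100,0,0,0,0])

```text
time: 6.22
eef_pos: [0.5331, -0.0377, 0.0882]
tcp_rot: [-0.14, 0.99, 0.002, -0.004]
contact_force: [-0.1, -0.5, -0.8]
opening: 0.998
finger_force: 0.0
```

Emit:
arm_command(steps=[0,0,0,0,0,0,0,0,0,0,0,0,0,0,0,0,0,0,0,0,0,0,0,0,0,0,0,0,0,0,0,0,0,0,0,0,0,0,0,0], squeeze=30)

```text
time: 6.88
eef_pos: [0.5377, -0.0405, 0.0943]
tcp_rot: [-0.14, 0.99, -0.002, 0.001]
contact_force: [0.2, -5.5, 0.8]
opening: 0.293
finger_force: 31.6
```

Emit:
arm_command(steps=[0,0,0,-0.05,1,0,0,0,0,1,0,0,0,0,1,0,0,0,0,1,0,0,0,0,1,0,0,0,0,1,0,0,0,0,1,0,0,0,0,1])

```text
time: 7.55
eef_pos: [0.5379, -0.0384, 0.0944]
tcp_rot: [0.259, 0.966, 0.001, 0.002]
contact_force: [4.4, 1.6, -4.7]
opening: 0.292
finger_force: 31.1
```

Emit:
arm_command(steps=[0,0,0,0,1,0,0,0,0,1,0,0,0,0,1,0,0,0,0,1,0,0,0,0,1,0,0,0,0,1,0,0,0,0,1,0,0,0,0,1])

```text
time: 8.22
eef_pos: [0.5396, -0.0372, 0.0944]
tcp_rot: [0.615, 0.789, 0.004, 0.003]
contact_force: [11.5, 6.1, -8.8]
opening: 0.292
finger_force: 31.0
```

Emit:
arm_command(steps=[0,0,0,0,1,0,0,0,0,1,0,0,0,0,1,0,0,0,0,1,0,0,0,0,1,0,0,0,0,1,0,0,0,0,1,0,0,0,0,0])

```text
time: 8.88
eef_pos: [0.5414, -0.0374, 0.0945]
tcp_rot: [0.848, 0.53, 0.007, 0.003]
contact_force: [17.1, 5.3, -12.5]
opening: 0.291
finger_force: 30.7
```

Emit:
arm_command(steps=[0,0,0,0,0,0,0,0,0,0,0,0,0,0,0])

```text
time: 9.13
eef_pos: [0.5414, -0.0374, 0.0944]
tcp_rot: [0.847, 0.531, 0.007, 0.003]
contact_force: [17.3, 6.2, -12.3]
opening: 0.292
finger_force: 30.7
```

Emit:
arm_command(steps=[0,0.08,0.08,0.06,0,0,0,0,0,0,0,0,0,0,0])

```text
time: 9.38
eef_pos: [0.5416, -0.0374, 0.0943]
tcp_rot: [0.847, 0.532, 0.003, 0.001]
contact_force: [3.8, 3.2, 3.3]
opening: 0.291
finger_force: 31.9
```

Emit:
arm_command(steps=[100,0,0,0,0,100,0,0,0,0,100,0,0,0,0,100,0,0,-0.8,0,100,0,0,-0.8,0,100,0,0,-0.8,0,100,0,0,0,0,100,0,0,0,0])

```text
time: 10.05
eef_pos: [0.5395, -0.0381, 0.1534]
tcp_rot: [0.847, 0.532, 0.001, 0.001]
contact_force: [1.3, -0.5, 0.0]
opening: 1.0
finger_force: 0.0
```

Emit:
arm_command(steps=[100,0,0,0,0,100,0,0,0,0])

```text
time: 10.22
eef_pos: [0.5379, -0.0376, 0.1507]
tcp_rot: [0.847, 0.532, -0.001, -0.001]
contact_force: [0.0, 0.9, 0.3]
opening: 0.999
finger_force: 0.0
```

```bash
python3 - <<'E'
from h import *
s,r=st(); im,c=shot('wrist')
a=np.array([.5395,-.0388])
for z in(.122,.09,.058): print(proj('wrist',[*a,z],c))
u,v=proj('wrist',[*a,.09],c).astype(int); y0=max(v-100,0);x0=u-140
print(x0,y0); cv2.imwrite('pics/w4.png',cv2.resize(im[y0:y0+200,x0:x0+280,::-1],None,fx=2.8,fy=2.8))
E
```

```text
t 10.22 p [ 0.5379 -0.0376  0.1507] x [ 0.433  0.901 -0.001] y [ 0.901 -0.433 -0.003] z [-0.003  0.001 -1.   ] op 0.999 F [0.  0.9 0.3] ff 0.0 q6 [-0.26  0.07  1.98 -0.    1.1   0.19]
[328.00140408 232.96437996]
[327.53246334 215.37955212]
[327.18153402 202.22003988]
187 115
```

View pics/w4.png

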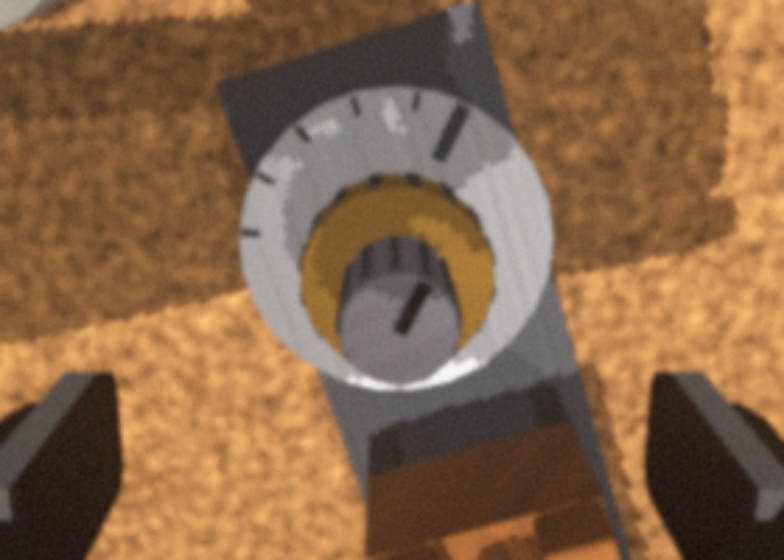

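The pointer direction now matches the bar mark within about a degree. Next I'll re-grip the ring and tighten it.

Emit:
arm_command(steps=[100,-0.02,0.1,0.6,0,100,0,0,0.7,0,100,0,0,0.7,0,100,0,0,0.6,0,100,0,0,0.4,0,100,0,0,0.3,0,100,0,0,0,0,100,0,0,0,0])

```text
time: 10.93
eef_pos: [0.5411, -0.0392, 0.0698]
tcp_rot: [0.846, 0.532, -0.0, -0.0]
contact_force: [-0.2, -0.8, -0.1]
opening: 1.003
finger_force: 0.0
```

Emit:
arm_command(steps=[0,0,0,0,0,0,0,0,0,0,0,0,0,0,0,0,0,0,0,0,0,0,0,0,0,0,0,0,0,0,0,0,0,0,0,0,0,0,0,0], squeeze=30)

```text
time: 11.6
eef_pos: [0.5408, -0.0389, 0.0713]
tcp_rot: [0.847, 0.532, -0.001, -0.001]
contact_force: [-2.6, 1.3, 4.9]
opening: 0.546
finger_force: 31.2
```

Emit:
arm_command(steps=[0,0,0,0,1,0,0,0,0,1,0,0,0,0,1,0,0,0,0,1,0,0,0,0,1,0,0,0,0,1])

```text
time: 12.1
eef_pos: [0.5413, -0.0393, 0.0714]
tcp_rot: [0.967, 0.256, -0.0, -0.0]
contact_force: [-2.6, 0.5, 4.6]
opening: 0.547
finger_force: 31.2
```

Emit:
arm_command(steps=[0,0,0,0,1,0,0,0,0,1,0,0,0,0,1,0,0,0,0,1,0,0,0,0,1,0,0,0,0,0,0,0,0,0,0])

```text
time: 12.68
eef_pos: [0.5414, -0.0397, 0.0714]
tcp_rot: [1.0, 0.013, 0.0, 0.0]
contact_force: [-4.3, -1.1, 6.3]
opening: 0.549
finger_force: 31.3
```

```bash
python3 - <<'E'
from h import *
s,r=st(); print(s['wrist_torque'])
E
```

```text
t 12.68 p [ 0.5414 -0.0397  0.0714] x [1.    0.025 0.   ] y [ 0.025 -1.     0.001] z [ 0.    -0.001 -1.   ] op 0.549 F [-4.3 -1.1  6.3] ff 31.265941858291626 q6 [-0.26  0.19  2.01 -0.    0.94  1.29]
[-0.0622485   0.6091192  -0.08050882]
```

Emit:
arm_command(steps=[0,0,0,0,0.6,0,0,0,0,0,0,0,0,0,0])

```text
time: 12.93
eef_pos: [0.5421, -0.0398, 0.0713]
tcp_rot: [1.0, -0.016, 0.001, 0.001]
contact_force: [-1.4, -1.6, 5.0]
opening: 0.549
finger_force: 31.4
```

```bash
python3 - <<'E'
from h import *
s,r=st(); print(s['wrist_torque'])
E
```

```text
t 12.93 p [ 0.5421 -0.0398  0.0713] x [ 0.999 -0.032  0.002] y [-0.032 -0.999  0.002] z [ 0.002 -0.002 -1.   ] op 0.549 F [-1.4 -1.6  5. ] ff 31.42934024333954 q6 [-0.26  0.19  2.01 -0.    0.94  1.34]
[-0.1148126   0.11948497  0.72843643]
```

The torque jumped to 0.73 N m, so the ring is on its stop. I'm releasing, lifting, turning the fingers across the rails and moving over the magazine to look.

Emit:
arm_command(steps=[100,0,0,0,0,100,0,0,0,0,100,0,0,0,0,100,0,0,-0.8,0,100,0,0,-1,0,100,0,0,-1,0,100,0,0,-1,-1,100,0,0,-1,-1])

```text
time: 13.6
eef_pos: [0.5407, -0.0389, 0.1905]
tcp_rot: [0.997, 0.084, -0.001, -0.001]
contact_force: [0.3, 0.2, 0.4]
opening: 0.999
finger_force: 0.0
```

Emit:
arm_command(steps=[100,0,0,-1,-1,100,0,0,0,-1,100,0,0,0,-1,100,0,0,0,-1,100,0,0,0,-1,100,0,0,0,-1,100,0,0,0,-1,100,0,0,0,-1])

```text
time: 14.27
eef_pos: [0.5409, -0.039, 0.2143]
tcp_rot: [0.885, 0.465, -0.0, -0.001]
contact_force: [-0.7, -1.0, -0.4]
opening: 1.004
finger_force: 0.0
```

Emit:
arm_command(steps=[100,0,0,0,-1,100,0,0,0,-1,100,0,0,0,-1,100,0,0,0,-1,100,0,0,0,-0.5,100,-0.9,-0.03,0,0,100,-0.9,-0.03,0,0,100,-0.9,-0.03,0,0])

```text
time: 14.93
eef_pos: [0.5279, -0.1056, 0.2143]
tcp_rot: [0.76, 0.65, 0.0, -0.001]
contact_force: [0.6, -1.0, 0.2]
opening: 1.003
finger_force: 0.0
```

Emit:
arm_command(steps=[100,-0.9,-0.03,0,0,100,-0.87,0,0,0,100,0,0,0,0,100,0,0,0,0,100,0,0,0,0])

```text
time: 15.35
eef_pos: [0.5205, -0.1485, 0.2145]
tcp_rot: [0.761, 0.649, 0.0, -0.001]
contact_force: [-0.4, -0.7, -0.4]
opening: 1.003
finger_force: 0.0
```

```bash
python3 - <<'E'
from h import *
s,r=st(); im,c=shot('wrist')
o=np.array([.5402,-.0393]); ay=np.array([.147,.989]); ay/=np.linalg.norm(ay)
for k in(165,68,34,-34,-68): print(k,(o+ay*(k-165)/1000).round(4),proj('wrist',[*(o+ay*(k-165)/1000),.115 if k<165 else .122],c))
cv2.imwrite('pics/w5.png',cv2.resize(im[:400,120:520,::-1],(600,600)))
E
```

```text
t 15.35 p [ 0.5205 -0.1485  0.2145] x [0.158 0.988 0.001] y [ 0.988 -0.158 -0.001] z [-0.001  0.001 -1.   ] op 1.003 F [-0.4 -0.7 -0.4] ff 0.0 q6 [-0.47  0.01  1.92  0.    1.21 -0.31]
165 [ 0.5402 -0.0393] [327.5864195   46.51749373]
68 [ 0.5259 -0.1352] [328.37192631 182.67524395]
34 [ 0.5209 -0.1689] [328.64322789 223.3146404 ]
-34 [ 0.5109 -0.2361] [329.13218179 296.55708772]
-68 [ 0.5059 -0.2698] [329.35325762 329.6729599 ]
```

View pics/w5.png

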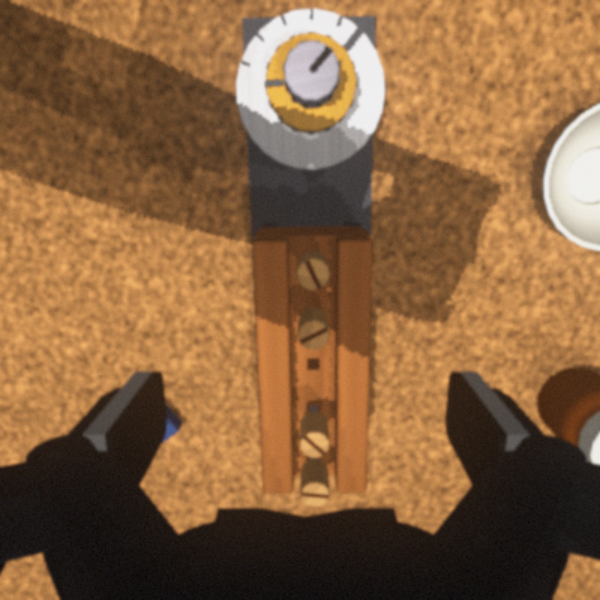

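The ring line points to the magazine's -x, so it is tight, and the pointer aligns with the mark. The pick heads at (329,182), (329,221), (331,296) and (330,326) match the raised height. I'll check the pointer angle numerically and work out the move to pick 4's grasp, starting from pick 5.

```bash
python3 - <<'E'
from h import *
s,r=st(); c=cam('wrist'); f=lambda p,z: ray('wrist',(120+p[0]/1.5,p[1]/1.5),z,c)
ang=lambda v: np.degrees(np.arctan2(v[1],v[0]))
k=f((311.5,72),.122); P=f((332,48),.122); D=f((311,88),.058); M=f((352,37),.058)
print('knob',k,'dial',D); print(ang(P-k),ang(M-D),ang(f((332,48),.122)-f((313,68),.122)), np.linalg.norm((M-D)[:2]))
print('ring',ang(f((276,84),.09)-f((311,80),.09)), ang(np.array([-.989,.147])))
for n,p in((5,(314,273)),(4,(314,331)),(2,(316,444)),(1,(315,489))):
    q=f(p,.115); d=q-s['eef_pos']; print(n,q.round(4),'tool xy units',(r.T@d/.025).round(2))
E
```

```text
t 15.4 p [ 0.5206 -0.1482  0.2147] x [0.157 0.988 0.001] y [ 0.988 -0.157 -0.001] z [-0.001  0.001 -1.   ] op 1.003 F [ 0.2 -0.4  0.6] ff 0.0 q6 [-0.47  0.01  1.92  0.    1.21 -0.31]
knob [ 0.54014694 -0.03994129  0.122     ] dial [ 0.54101661 -0.03724286  0.058     ]
38.09449989401718 40.05742313067652 35.00275239956653 0.03562062507352055
ring 176.97984219009857 171.54573827845948
5 [ 0.5269 -0.1346  0.115 ] tool xy units [0.57 0.16 3.99]
4 [ 0.522  -0.1665  0.115 ] tool xy units [-0.72  0.17  3.99]
2 [ 0.5125 -0.2356  0.115 ] tool xy units [-3.51  0.23  3.98]
1 [ 0.5073 -0.2659  0.115 ] tool xy units [-4.74  0.22  3.98]
```

```bash
python3 - <<'E'
from h import *
c=cam('wrist'); im=np.asarray(ctrl.read_camera('wrist')).astype(float)
for o in ([.5402,-.0393],[.5408,-.038]):
    for rr in (.015,.018,.021):
        a=np.arange(120,230,4); 
        g=[cv2.remap(im.astype('f4'),np.float32([[p[0]]]),np.float32([[p[1]]]),1)[0,0].mean() for p in (proj('wrist',[o[0]+rr*np.cos(np.radians(t)),o[1]+rr*np.sin(np.radians(t)),.09],c) for t in a)]
        w=np.clip(np.median(g)-15-np.array(g),0,None); print(o,rr,np.round((w*a).sum()/max(w.sum(),1),1),np.array(g).astype(int))
E
```

```text
[0.5402, -0.0393] 0.015 180.6 [196 198 198 197 198 192 179 160 152 149 151 139 121 111 133 159 165 164
 167 166 169 167 166 163 162 163 152 129]
[0.5402, -0.0393] 0.018 209.2 [160 153 150 152 151 149 149 153 156 155 163 153 118 114 142 168 168 169
 169 169 174 171 159 125 104 106 106 105]
[0.5402, -0.0393] 0.021 208.0 [151 149 152 154 155 154 163 165 165 165 166 163 123 113 129 167 171 170
 169 165 123 108 108 104 106 106 104 103]
[0.5408, -0.038] 0.015 176.6 [200 199 197 195 192 189 186 177 160 152 150 151 146 127 113 119 144 146
 147 155 165 165 160 153 144 144 151 158]
[0.5408, -0.038] 0.018 204.3 [140 144 147 150 152 154 150 151 152 155 154 162 154 120 113 136 167 169
 168 169 170 170 168 162 132 118 123 111]
[0.5408, -0.038] 0.021 209.3 [149 151 152 155 155 155 156 163 166 165 165 166 162 119 112 133 168 170
 169 169 167 150 137 107 105 105 104 104]
```

The ring line is at about 172°, against 171.5° expected, so the ring is tight. Now pick 5.

Emit:
arm_command(steps=[60,0.57,0.16,0.6,0,60,0,0,0.9,0,60,0,0,0.9,0,60,0,0,0.9,0,60,0,0,0.6,0,60,0,0,0.4,0,60,0,0,0.3,0,60,0,0,0,0])

```text
time: 16.12
eef_pos: [0.5262, -0.1348, 0.0987]
tcp_rot: [0.76, 0.649, -0.001, -0.001]
contact_force: [-0.1, 0.1, -0.6]
opening: 0.601
finger_force: 0.0
```

Emit:
arm_command(steps=[60,0,0,0,0,60,0,0,0,0])

```text
time: 16.28
eef_pos: [0.5278, -0.136, 0.1014]
tcp_rot: [0.761, 0.649, 0.0, 0.001]
contact_force: [0.1, 0.2, 0.8]
opening: 0.599
finger_force: 0.0
```

Emit:
arm_command(steps=[0,0,0,0.1,0,0,0,0,0,0,0,0,0,0,0,0,0,0,0,0,0,0,0,0,0,0,0,0,0,0,0,0,0,0,0], squeeze=30)

```text
time: 16.87
eef_pos: [0.5271, -0.1359, 0.0981]
tcp_rot: [0.761, 0.649, 0.0, 0.0]
contact_force: [-1.8, -0.3, 2.9]
opening: 0.195
finger_force: 29.3
```

Emit:
arm_command(steps=[0,0,0,-0.3,0,0,0,0,-0.5,0,0,0,0,-0.9,0,0,0,0,-0.9,0,0,0,0,-0.9,0,0,0,0,-0.9,0,0,0,0,-0.6,0,0,0,0,0,0])

```text
time: 17.53
eef_pos: [0.529, -0.1367, 0.2282]
tcp_rot: [0.761, 0.649, 0.002, 0.004]
contact_force: [0.0, -0.1, -0.1]
opening: 0.193
finger_force: 29.5
```

```bash
python3 - <<'E'
from h import *
s,r=st(); im,c=shot('top','t1.png'); im2,c2=shot('wrist')
a=cv2.resize(im[185:275,180:330,::-1],None,fx=4,fy=4,interpolation=cv2.INTER_CUBIC)
b=cv2.resize(im2[100:400,140:500,::-1],(600,500))[:,:]
cv2.imwrite('pics/m1.png',np.vstack([cv2.resize(a,(400,240)),cv2.resize(b,(400,333))]))
cv2.imwrite('pics/w6.png',im2[:,:,::-1])
# vase rims in the top image: bright blobs
E
```

```text
t 17.53 p [ 0.529  -0.1367  0.2282] x [ 0.157  0.988 -0.003] y [ 0.988 -0.157  0.009] z [ 0.008 -0.004 -1.   ] op 0.193 F [ 0.  -0.1 -0.1] ff 29.522721469402313 q6 [-0.44  0.    1.9   0.    1.23 -0.28]
```

View pics/m1.png

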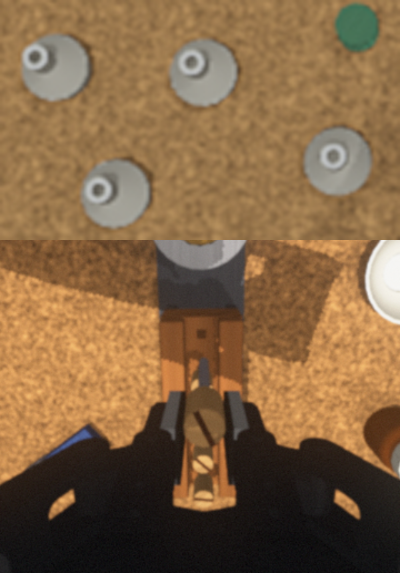

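The pick is held upright and hole 5 is empty. The top crop gives the vase rims at about (193.5,206.4), (252,208.2), (216.7,256.2) and (304.9,243.5). I'll refine these with template matching.

```bash
cat >> h.py <<'E'
def vases(im,c,guess):
    g=cv2.cvtColor(im,cv2.COLOR_RGB2GRAY).astype('f4'); out=[]
    for p in guess:
        best=None
        for dx in np.arange(-.02,.0201,.001):
            for dy in np.arange(-.02,.0201,.001):
                q=np.array([p[0]+dx,p[1]+dy]); t=np.linspace(0,2*np.pi,24,endpoint=False)
                def ringv(rr,z=.09):
                    P=np.stack([q[0]+rr*np.cos(t),q[1]+rr*np.sin(t),0*t+z],1)@c[1].T+c[2]; P=P@c[0].T; P=(P[:,:2]/P[:,2:]).astype('f4')
                    return cv2.remap(g,P[:,0],P[:,1],1).mean()
                s=2*ringv(.0085)-ringv(.0025)-ringv(.0135)
                if best is None or s>best[0]: best=(s,*q)
        out.append(best)
    return out
E
python3 - <<'E'
from h import *
G=[ray('top',u,.09)[:2] for u in((193.5,206.4),(252,208.2),(216.7,256.2),(304.9,243.5))]
for f in('top0','t1'):
    im=cv2.imread(f'pics/{f}.png')[:,:,::-1].copy()
    for v in vases(im,cam('top'),G): print(f,np.round(v,4))
E
```

```text
top0 [138.34    0.559   0.352]
top0 [125.4116   0.5508   0.2151]
top0 [135.4917   0.4418   0.2956]
top0 [1.073381e+02 4.654000e-01 9.250000e-02]
t1 [143.9072   0.559    0.352 ]
t1 [130.6234   0.5508   0.2151]
t1 [140.9461   0.4418   0.2956]
t1 [1.110596e+02 4.654000e-01 9.250000e-02]
```

Emit:
arm_command(steps=[0,0.87,-0.4,0,0,0,0.87,-0.4,0,0,0,0.87,-0.4,0,0,0,0.87,-0.4,0,0,0,0.87,-0.4,0,0,0,0.87,-0.4,0,0,0,0.87,-0.4,0,0,0,0.87,-0.4,0,0])

```text
time: 18.3
eef_pos: [0.4736, 0.0499, 0.2205]
tcp_rot: [0.761, 0.649, -0.001, -0.001]
contact_force: [-0.5, 0.1, 0.0]
opening: 0.193
finger_force: 29.5
```

Emit:
arm_command(steps=[0,0.85,-0.38,0,0,0,0.85,-0.38,0,0,0,0,0,0.6,0,0,0,0,0.4,0,0,0,0,0,0,0,0,0,0,0,0,0,0,0,0,0,0,0,0,0])

```text
time: 18.97
eef_pos: [0.4636, 0.0931, 0.198]
tcp_rot: [0.761, 0.649, 0.0, 0.0]
contact_force: [0.1, -0.3, -0.8]
opening: 0.191
finger_force: 29.5
```

```bash
python3 - <<'E'
from h import *
s,r=st(); im,c=shot('wrist','w7.png'); D=[.4654,.0925]
print(vases(im,c,[D]),proj('wrist',[*D,.09],c),proj('wrist',np.array(s['eef_pos'])+r@[0,0,.072],c))
print((r.T@(np.array([*D,.09])-s['eef_pos'])/.025).round(2))
i2,_=shot('top'); print(np.round(vases(i2,cam('top'),[D]),4))
E
```

```text
t 18.97 p [0.4636 0.0931 0.198 ] x [0.158 0.987 0.   ] y [ 0.987 -0.158  0.001] z [ 0.001 -0.    -1.   ] op 0.191 F [ 0.1 -0.3 -0.8] ff 29.519656598567963 q6 [-0.02 -0.14  2.09 -0.    1.19  0.14]
[(np.float32(137.00073), np.float64(0.4664), np.float64(0.09350000000000001))] [326.27559877 197.17977942] [324.17159044 209.99675408]
[-0.01  0.07  4.32]
[[28.898   0.4474  0.0915]]
```

View pics/w7.png

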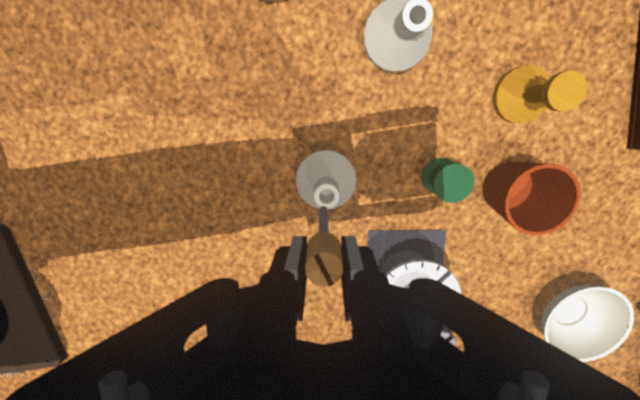

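The rod tip is at (323,209) and the vase rim at (326,196), in line apart from 2.4 mm in tool y. I'm inserting.

Emit:
arm_command(steps=[0,0.02,0.1,0,0,0,0,0,0.5,0,0,0,0,0.6,0,0,0,0,0.6,0,0,0,0,0.6,0,0,0,0,0.6,0,0,0,0,0.4,0,0,0,0,0.3,0])

```text
time: 19.73
eef_pos: [0.4655, 0.0937, 0.1066]
tcp_rot: [0.761, 0.649, -0.0, -0.0]
contact_force: [-0.5, -0.8, -0.3]
opening: 0.193
finger_force: 29.5
```

Emit:
arm_command(steps=[0,0,0,0.2,0,0,0,0,0,0,0,0,0,0,0])

```text
time: 19.98
eef_pos: [0.4661, 0.0937, 0.1029]
tcp_rot: [0.761, 0.649, 0.0, 0.0]
contact_force: [-0.2, 0.1, -0.6]
opening: 0.196
finger_force: 29.5
```

Emit:
arm_command(steps=[0,0,0,0.12,0,0,0,0,0.06,0,0,0,0,0,0,0,0,0,0,0])

```text
time: 20.32
eef_pos: [0.4663, 0.0938, 0.0986]
tcp_rot: [0.761, 0.649, 0.001, 0.0]
contact_force: [1.2, 0.5, 0.9]
opening: 0.193
finger_force: 29.6
```

Emit:
arm_command(steps=[0,0,0,0.06,0,0,0,0,0,0,0,0,0,0,0])

```text
time: 20.57
eef_pos: [0.4667, 0.0937, 0.0984]
tcp_rot: [0.761, 0.649, 0.001, 0.001]
contact_force: [-1.6, 0.3, 7.2]
opening: 0.19
finger_force: 30.3
```

The push-back of 7 N shows it is seated. I'm releasing, lifting, and going to pick 4.

Emit:
arm_command(steps=[50,0,0,0,0,50,0,0,0,0,50,0,0,0,0,50,0,0,-0.4,0,50,0,0,-0.8,0,60,0,0,-1,0,60,0,0,-0.8,0,60,-0.9,0.34,0,0])

```text
time: 21.23
eef_pos: [0.4729, 0.0721, 0.1769]
tcp_rot: [0.76, 0.65, 0.004, 0.002]
contact_force: [0.6, 0.2, 0.3]
opening: 0.6
finger_force: 0.0
```

Emit:
arm_command(steps=[60,-0.91,0.35,0,0,60,-0.91,0.35,0,0,60,-0.91,0.35,0,0,60,-0.91,0.35,0,0,60,-0.91,0.35,0,0,60,-0.91,0.35,0,0,60,-0.91,0.35,0,0,60,-0.91,0.35,0,0])

```text
time: 21.9
eef_pos: [0.5111, -0.1217, 0.1721]
tcp_rot: [0.761, 0.649, 0.0, 0.0]
contact_force: [-0.7, 0.5, 0.9]
opening: 0.599
finger_force: 0.0
```

Emit:
arm_command(steps=[60,-0.91,0.35,0,0,60,-0.91,0.35,0,0,60,0,0,0,0,60,0,0,0,0,60,0,0,0,0])

```text
time: 22.32
eef_pos: [0.5209, -0.1678, 0.1716]
tcp_rot: [0.761, 0.649, 0.0, -0.0]
contact_force: [-0.7, 0.3, -0.0]
opening: 0.599
finger_force: 0.0
```

```bash
python3 - <<'E'
from h import *
s,r=st(); im,c=shot('top','t2.png'); print(np.round(vases(im,c,[(.559,.352),(.5508,.2151),(.4418,.2956)]),4))
print((r.T@(np.array([.5215,-.168,.098])-s['eef_pos'])/.025).round(2))
im2,c2=shot('wrist')
a=cv2.resize(im[185:275,180:330,::-1],(600,360),interpolation=cv2.INTER_CUBIC); b=cv2.resize(im2[100:300,160:480,::-1],(384,240))
cv2.imwrite('pics/m2.png',np.vstack([a,np.hstack([b,np.zeros((240,216,3),'u1')])]))
E
```

```text
t 22.32 p [ 0.5209 -0.1678  0.1716] x [0.158 0.988 0.001] y [ 0.988 -0.158 -0.001] z [-0.     0.001 -1.   ] op 0.599 F [-0.7  0.3 -0. ] ff 0.0 q6 [-0.5   0.06  1.94  0.    1.13 -0.34]
[[144.1257   0.559    0.352 ]
 [130.0499   0.5508   0.2151]
 [140.9203   0.4418   0.2956]]
[-0.01  0.03  2.94]
```

View pics/m2.png

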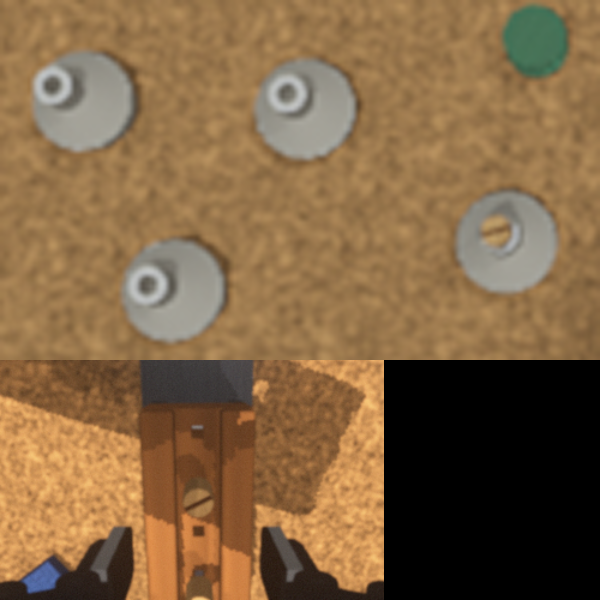

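Pick 5 is seated in vase D, with its head on the rim at (497,231) in the crop. Pick 4 is centred between the fingers. I'm grasping it.

Emit:
arm_command(steps=[60,0,0.03,0.6,0,60,0,0,0.8,0,60,0,0,0.7,0,60,0,0,0.5,0,60,0,0,0.3,0,60,0,0,0,0,60,0,0,0,0,60,0,0,0,0])

```text
time: 23.08
eef_pos: [0.5227, -0.1686, 0.1002]
tcp_rot: [0.761, 0.649, 0.0, 0.001]
contact_force: [-0.3, -0.3, 0.8]
opening: 0.597
finger_force: 0.0
```

Emit:
arm_command(steps=[0,0,0,0,0,0,0,0,0,0,0,0,0,0,0,0,0,0,0,0,0,0,0,0,0,0,0,0,0,0,0,0,0,0,0], squeeze=30)

```text
time: 23.67
eef_pos: [0.5224, -0.1687, 0.0999]
tcp_rot: [0.761, 0.649, 0.0, 0.001]
contact_force: [-0.6, 0.5, 4.8]
opening: 0.192
finger_force: 29.4
```

Emit:
arm_command(steps=[0,0,0,-0.3,0,0,0,0,-0.5,0,0,0,0,-1,0,0,0,0,-1,0,0,0,0,-1,0,0,0,0,-1,0,0,0.96,-0.08,-0.2,0,0,0.96,-0.08,0,0])

```text
time: 24.33
eef_pos: [0.5269, -0.1212, 0.2283]
tcp_rot: [0.761, 0.648, 0.001, 0.003]
contact_force: [0.4, -0.1, -0.2]
opening: 0.199
finger_force: 29.6
```

Emit:
arm_command(steps=[0,0.96,-0.08,0,0,0,0.96,-0.08,0,0,0,0.96,-0.08,0,0,0,0.96,-0.08,0,0,0,0.96,-0.08,0,0,0,0.96,-0.08,0,0,0,0.96,-0.08,0,0,0,0.96,-0.08,0,0])

```text
time: 25.0
eef_pos: [0.5396, 0.0731, 0.2247]
tcp_rot: [0.761, 0.649, -0.0, -0.0]
contact_force: [0.1, -0.7, 0.9]
opening: 0.196
finger_force: 29.6
```

Emit:
arm_command(steps=[0,0.96,-0.08,0,0,0,0.96,-0.08,0,0,0,0.96,-0.08,0,0,0,0.96,-0.08,0,0,0,0.96,-0.08,0,0,0,0.96,-0.08,0,0,0,0,0,0.6,0,0,0,0,0.4,0])

```text
time: 25.67
eef_pos: [0.5505, 0.2172, 0.1993]
tcp_rot: [0.76, 0.65, 0.0, 0.0]
contact_force: [-0.7, 0.5, -1.0]
opening: 0.191
finger_force: 29.6
```

Emit:
arm_command(steps=[0,0,0,0,0,0,0,0,0,0,0,0,0,0,0])

```text
time: 25.92
eef_pos: [0.5508, 0.2153, 0.1994]
tcp_rot: [0.761, 0.649, -0.0, 0.0]
contact_force: [0.2, 1.3, -0.2]
opening: 0.198
finger_force: 29.6
```

```bash
cat >> h.py <<'E'
def fit(V):
    s,r=st(); im,c=shot('wrist'); v=vases(im,c,[V])[0]; print(np.round(v,4),'top',V)
    print('units',(r.T@(np.array([v[1],v[2],.0985])-s['eef_pos'])/.025).round(2)); return im,c
E
python3 - <<'E'
from h import *
fit((.552,.216))
E
```

```text
t 25.92 p [0.5508 0.2153 0.1994] x [ 0.158  0.987 -0.   ] y [ 0.987 -0.158 -0.   ] z [-0. -0. -1.] op 0.198 F [ 0.2  1.3 -0.2] ff 29.594839811325073 q6 [ 0.2   0.13  1.82 -0.    1.19  0.36]
[133.7967   0.551    0.215 ] top (0.552, 0.216)
units [-0.01  0.01  4.04]
```

Emit:
arm_command(steps=[0,0,0,0.5,0,0,0,0,0.6,0,0,0,0,0.6,0,0,0,0,0.6,0,0,0,0,0.6,0,0,0,0,0.5,0,0,0,0,0.3,0,0,0,0,0.1,0])

```text
time: 26.63
eef_pos: [0.5498, 0.2155, 0.1022]
tcp_rot: [0.761, 0.649, -0.001, -0.001]
contact_force: [-0.3, 0.2, -0.0]
opening: 0.194
finger_force: 29.6
```

Emit:
arm_command(steps=[0,0,0,0,0,0,0,0,0.08,0,0,0,0,0,0,0,0,0,0,0])

```text
time: 26.97
eef_pos: [0.5513, 0.216, 0.1029]
tcp_rot: [0.761, 0.649, 0.001, 0.0]
contact_force: [0.2, -0.2, -0.1]
opening: 0.196
finger_force: 29.6
```

Emit:
arm_command(steps=[0,0,0,0.12,0,0,0,0,0,0,0,0,0,0.06,0,0,0,0,0,0,0,0,0,0,0])

```text
time: 27.38
eef_pos: [0.5521, 0.2163, 0.1002]
tcp_rot: [0.761, 0.649, 0.001, 0.001]
contact_force: [-2.3, -0.6, 8.7]
opening: 0.191
finger_force: 30.4
```

Seated, with 8.7 N push-back. I'm releasing and going to pick 2.

Emit:
arm_command(steps=[50,0,0,0,0,50,0,0,0,0,50,0,0,0,0,50,0,0,-0.4,0,50,0,0,-0.8,0,60,0,0,-1,0,60,0,0,-0.6,0,60,-0.95,0.07,0,0])

```text
time: 28.05
eef_pos: [0.5514, 0.1948, 0.173]
tcp_rot: [0.76, 0.65, 0.004, 0.002]
contact_force: [0.7, -0.1, 0.4]
opening: 0.598
finger_force: 0.0
```

Emit:
arm_command(steps=[60,-0.95,0.07,0,0,60,-0.95,0.07,0,0,60,-0.95,0.07,0,0,60,-0.95,0.07,0,0,60,-0.95,0.07,0,0,60,-0.95,0.07,0,0,60,-0.95,0.07,0,0,60,-0.95,0.07,0,0])

```text
time: 28.72
eef_pos: [0.5324, 0.0012, 0.1681]
tcp_rot: [0.761, 0.649, 0.0, 0.0]
contact_force: [0.9, -0.8, -0.2]
opening: 0.601
finger_force: 0.0
```

Emit:
arm_command(steps=[60,-0.95,0.07,0,0,60,-0.95,0.07,0,0,60,-0.95,0.07,0,0,60,-0.95,0.07,0,0,60,-0.95,0.07,0,0,60,-0.95,0.07,0,0,60,-0.95,0.07,0,0,60,-0.95,0.07,0,0])

```text
time: 29.38
eef_pos: [0.5163, -0.1886, 0.168]
tcp_rot: [0.761, 0.649, 0.0, 0.0]
contact_force: [0.2, 0.4, -0.4]
opening: 0.598
finger_force: 0.0
```

Emit:
arm_command(steps=[60,-0.95,0.07,0,0,60,-0.95,0.05,0,0,60,0,0,0,0,60,0,0,0,0,60,0,0,0,0])

```text
time: 29.8
eef_pos: [0.512, -0.2344, 0.1676]
tcp_rot: [0.761, 0.649, 0.0, -0.0]
contact_force: [-0.5, 0.4, 0.7]
opening: 0.6
finger_force: 0.0
```

```bash
python3 - <<'E'
from h import *
s,r=st(); im,c=shot('top','t3.png'); print(np.round(vases(im,c,[(.559,.352),(.4418,.2956)]),4))
print((r.T@(np.array([.5118,-.2362,.098])-s['eef_pos'])/.025).round(2))
im2,c2=shot('wrist')
a=cv2.resize(im[185:275,180:330,::-1],(600,360),interpolation=cv2.INTER_CUBIC); b=cv2.resize(im2[100:300,160:480,::-1],(384,240))
cv2.imwrite('pics/m3.png',np.vstack([a,np.hstack([b,np.zeros((240,216,3),'u1')])]))
E
```

```text
t 29.8 p [ 0.512  -0.2344  0.1676] x [0.158 0.988 0.001] y [ 0.988 -0.158 -0.   ] z [-0.     0.001 -1.   ] op 0.6 F [-0.5  0.4  0.7] ff 0.0 q6 [-0.61  0.1   1.91  0.    1.13 -0.45]
[[145.2684   0.559    0.352 ]
 [142.0672   0.4418   0.2956]]
[-0.07  0.01  2.78]
```

View pics/m3.png

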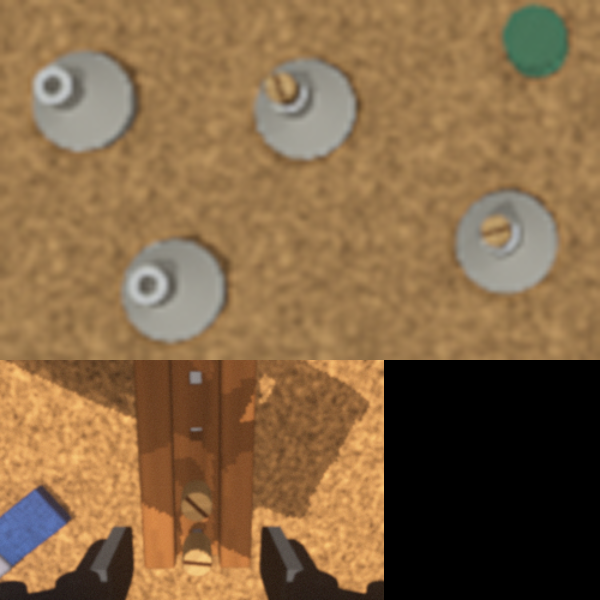

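Two picks are seated and the other vases have not moved. Pick 2 is centred, so I'm grasping it.

Emit:
arm_command(steps=[60,-0.05,0.01,0.6,0,60,0,0,0.8,0,60,0,0,0.7,0,60,0,0,0.5,0,60,0,0,0.2,0,60,0,0,0,0,60,0,0,0,0,60,0,0,0,0])

```text
time: 30.57
eef_pos: [0.513, -0.2365, 0.0989]
tcp_rot: [0.761, 0.649, 0.0, 0.001]
contact_force: [0.8, 0.1, 0.6]
opening: 0.604
finger_force: 0.0
```

Emit:
arm_command(steps=[0,0,0,0,0,0,0,0,0,0,0,0,0,0,0,0,0,0,0,0,0,0,0,0,0,0,0,0,0,0,0,0,0,0,0], squeeze=30)

```text
time: 31.15
eef_pos: [0.5125, -0.2365, 0.0984]
tcp_rot: [0.761, 0.649, 0.0, 0.001]
contact_force: [-1.0, 0.4, 4.3]
opening: 0.192
finger_force: 29.3
```

Emit:
arm_command(steps=[0,0,0,-0.3,0,0,0,0,-0.5,0,0,0,0,-1,0,0,0,0,-1,0,0,0,0,-1,0,0,0,0,-1,0,0,0.98,-0.29,-0.2,0,0,0.98,-0.29,0,0])

```text
time: 31.82
eef_pos: [0.5069, -0.1866, 0.2268]
tcp_rot: [0.761, 0.648, 0.001, 0.003]
contact_force: [-0.3, 0.0, -0.5]
opening: 0.197
finger_force: 29.6
```

Emit:
arm_command(steps=[0,0.98,-0.29,0,0,0,0.98,-0.29,0,0,0,0.98,-0.29,0,0,0,0.98,-0.29,0,0,0,0.98,-0.29,0,0,0,0.98,-0.29,0,0,0,0.98,-0.29,0,0,0,0.98,-0.29,0,0])

```text
time: 32.48
eef_pos: [0.4786, 0.0185, 0.2232]
tcp_rot: [0.761, 0.649, 0.0, 0.0]
contact_force: [0.2, 0.6, -0.7]
opening: 0.191
finger_force: 29.6
```

Emit:
arm_command(steps=[0,0.98,-0.29,0,0,0,0.98,-0.29,0,0,0,0.98,-0.29,0,0,0,0.98,-0.29,0,0,0,0.98,-0.29,0,0,0,0.98,-0.29,0,0,0,0.98,-0.29,0,0,0,0.98,-0.29,0,0])

```text
time: 33.15
eef_pos: [0.4521, 0.2212, 0.2233]
tcp_rot: [0.761, 0.649, 0.0, 0.0]
contact_force: [0.1, -0.2, -0.5]
opening: 0.195
finger_force: 29.6
```

Emit:
arm_command(steps=[0,0.98,-0.29,0,0,0,0.98,-0.29,0,0,0,0.98,-0.29,0,0,0,0,0,0.6,0,0,0,0,0.4,0,0,0,0,0,0,0,0,0,0,0,0,0,0,0,0])

```text
time: 33.82
eef_pos: [0.443, 0.2953, 0.1979]
tcp_rot: [0.761, 0.649, 0.0, 0.0]
contact_force: [-0.1, 0.1, -0.4]
opening: 0.196
finger_force: 29.6
```

```bash
python3 - <<'E'
from h import *
fit((.4425,.2963))
E
```

```text
t 33.82 p [0.443  0.2953 0.1979] x [ 0.158  0.987 -0.   ] y [ 0.987 -0.158  0.   ] z [ 0. -0. -1.] op 0.196 F [-0.1  0.1 -0.4] ff 29.597739279270172 q6 [ 0.4   0.    1.96 -0.    1.18  0.56]
[125.6674   0.4425   0.2963] top (0.4425, 0.2963)
units [ 0.04 -0.03  3.98]
```

Emit:
arm_command(steps=[0,0.04,-0.03,0.5,0,0,0,0,0.6,0,0,0,0,0.6,0,0,0,0,0.6,0,0,0,0,0.6,0,0,0,0,0.5,0,0,0,0,0.3,0,0,0,0,0.1,0])

```text
time: 34.53
eef_pos: [0.4413, 0.2965, 0.1007]
tcp_rot: [0.761, 0.649, -0.001, -0.0]
contact_force: [-0.6, -0.7, -0.1]
opening: 0.191
finger_force: 29.6
```

Emit:
arm_command(steps=[0,0,0,0.1,0,0,0,0,0.06,0,0,0,0,0,0,0,0,0,0,0])

```text
time: 34.87
eef_pos: [0.4427, 0.2973, 0.0994]
tcp_rot: [0.761, 0.649, 0.001, 0.0]
contact_force: [0.8, -0.5, -0.5]
opening: 0.196
finger_force: 29.6
```

Emit:
arm_command(steps=[0,0,0,0.08,0,0,0,0,0,0,0,0,0,0.05,0,0,0,0,0,0,0,0,0,0,0])

```text
time: 35.28
eef_pos: [0.4439, 0.2979, 0.0989]
tcp_rot: [0.761, 0.649, 0.002, 0.001]
contact_force: [-3.2, -1.2, 11.3]
opening: 0.191
finger_force: 30.7
```

Emit:
arm_command(steps=[50,0,0,0,0,50,0,0,0,0,50,0,0,0,0,50,0,0,-0.4,0,50,0,0,-0.8,0,60,0,0,-1,0,60,0,0,-0.6,0,60,-0.95,0.26,0,0])

```text
time: 35.95
eef_pos: [0.4472, 0.2755, 0.1705]
tcp_rot: [0.76, 0.65, 0.005, 0.001]
contact_force: [0.8, -0.8, 1.3]
opening: 0.605
finger_force: 0.0
```

Emit:
arm_command(steps=[60,-0.96,0.26,0,0,60,-0.96,0.26,0,0,60,-0.96,0.26,0,0,60,-0.96,0.26,0,0,60,-0.96,0.26,0,0,60,-0.96,0.26,0,0,60,-0.96,0.26,0,0,60,-0.96,0.26,0,0])

```text
time: 36.62
eef_pos: [0.4659, 0.0736, 0.1658]
tcp_rot: [0.761, 0.649, 0.0, 0.0]
contact_force: [-0.1, 0.9, 0.5]
opening: 0.599
finger_force: 0.0
```

Emit:
arm_command(steps=[60,-0.96,0.26,0,0,60,-0.96,0.26,0,0,60,-0.96,0.26,0,0,60,-0.96,0.26,0,0,60,-0.96,0.26,0,0,60,-0.96,0.26,0,0,60,-0.96,0.26,0,0,60,-0.96,0.26,0,0])

```text
time: 37.28
eef_pos: [0.4871, -0.1243, 0.1658]
tcp_rot: [0.761, 0.649, 0.0, 0.0]
contact_force: [0.8, -0.3, -0.6]
opening: 0.6
finger_force: 0.0
```

Emit:
arm_command(steps=[60,-0.96,0.27,0,0,60,-0.96,0.27,0,0,60,-0.96,0.27,0,0,60,-0.96,0.27,0,0,60,-0.96,0.27,0,0,60,-0.9,0.27,0,0,60,0,0,0,0,60,0,0,0,0])

```text
time: 37.95
eef_pos: [0.5046, -0.271, 0.1655]
tcp_rot: [0.761, 0.648, 0.0, -0.0]
contact_force: [0.0, 1.1, -1.0]
opening: 0.604
finger_force: 0.0
```

```bash
python3 - <<'E'
from h import *
s,r=st(); im,c=shot('top','t4.png'); print(np.round(vases(im,c,[(.559,.352)]),4))
print((r.T@(np.array([.507,-.269,.098])-s['eef_pos'])/.025).round(2))
im2,c2=shot('wrist')
a=cv2.resize(im[185:275,180:330,::-1],(600,360),interpolation=cv2.INTER_CUBIC); b=cv2.resize(im2[100:300,160:480,::-1],(384,240))
cv2.imwrite('pics/m4.png',np.vstack([a,np.hstack([b,np.zeros((240,216,3),'u1')])]))
E
```

```text
t 37.95 p [ 0.5046 -0.271   0.1655] x [0.159 0.987 0.   ] y [ 0.987 -0.159 -0.   ] z [-0.  0. -1.] op 0.604 F [ 0.   1.1 -1. ] ff 0.0 q6 [-0.67  0.13  1.89  0.    1.13 -0.51]
[[145.4416   0.559    0.352 ]]
[0.09 0.08 2.7 ]
```

View pics/m4.png

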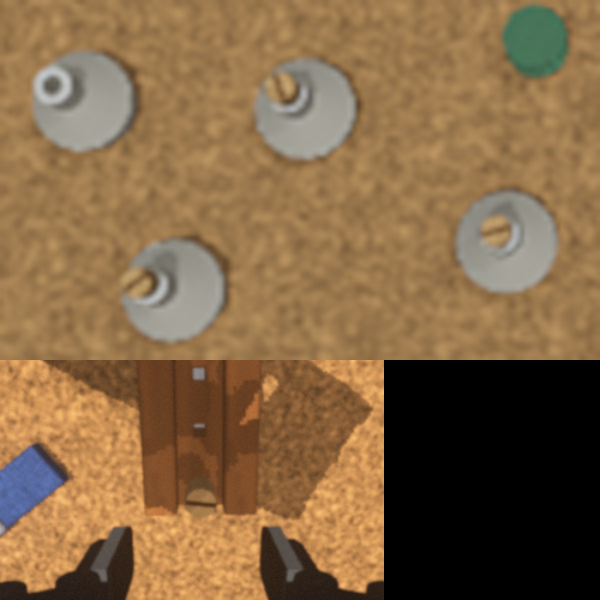

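Three picks are seated. The last pick is at (201,500), about 2 mm right of the finger midline. I'm grasping pick 1.

Emit:
arm_command(steps=[60,0.07,0.09,0.6,0,60,0,0,0.8,0,60,0,0,0.7,0,60,0,0,0.4,0,60,0,0,0.2,0,60,0,0,0,0,60,0,0,0,0,60,0,0,0,0])

```text
time: 38.72
eef_pos: [0.508, -0.2691, 0.0992]
tcp_rot: [0.761, 0.649, 0.0, 0.001]
contact_force: [0.0, 0.6, -0.2]
opening: 0.599
finger_force: 0.0
```

Emit:
arm_command(steps=[0,0,0,0,0,0,0,0,0,0,0,0,0,0,0,0,0,0,0,0,0,0,0,0,0,0,0,0,0,0,0,0,0,0,0], squeeze=30)

```text
time: 39.3
eef_pos: [0.5076, -0.2692, 0.0986]
tcp_rot: [0.761, 0.649, 0.0, 0.001]
contact_force: [-1.0, -0.3, 2.7]
opening: 0.195
finger_force: 29.4
```

Emit:
arm_command(steps=[0,0,0,-0.3,0,0,0,0,-0.5,0,0,0,0,-1,0,0,0,0,-1,0,0,0,0,-1,0,0,0,0,-1,0,0,0.96,-0.07,-0.3,0,0,0.96,-0.07,0,0])

```text
time: 39.97
eef_pos: [0.5126, -0.2221, 0.2301]
tcp_rot: [0.761, 0.648, 0.001, 0.003]
contact_force: [0.0, -0.1, -0.0]
opening: 0.196
finger_force: 29.6
```

Emit:
arm_command(steps=[0,0.96,-0.07,0,0,0,0.96,-0.07,0,0,0,0.96,-0.07,0,0,0,0.96,-0.07,0,0,0,0.96,-0.07,0,0,0,0.96,-0.07,0,0,0,0.96,-0.07,0,0,0,0.96,-0.07,0,0])

```text
time: 40.63
eef_pos: [0.5274, -0.0278, 0.2261]
tcp_rot: [0.761, 0.649, 0.0, 0.0]
contact_force: [0.8, -0.1, 0.1]
opening: 0.196
finger_force: 29.6
```

Emit:
arm_command(steps=[0,0.96,-0.07,0,0,0,0.96,-0.07,0,0,0,0.96,-0.07,0,0,0,0.96,-0.07,0,0,0,0.96,-0.07,0,0,0,0.96,-0.07,0,0,0,0.96,-0.07,0,0,0,0.96,-0.07,0,0])

```text
time: 41.3
eef_pos: [0.5438, 0.164, 0.2261]
tcp_rot: [0.761, 0.649, 0.0, 0.0]
contact_force: [0.1, 0.7, -0.2]
opening: 0.196
finger_force: 29.6
```

Emit:
arm_command(steps=[0,0.96,-0.07,0,0,0,0.96,-0.07,0,0,0,0.96,-0.07,0,0,0,0.96,-0.07,0,0,0,0.96,-0.07,0,0,0,0.96,-0.07,0,0,0,0.96,-0.07,0,0,0,0.93,-0.07,0,0])

```text
time: 41.97
eef_pos: [0.56, 0.3551, 0.2259]
tcp_rot: [0.761, 0.649, -0.0, -0.0]
contact_force: [0.6, -0.6, -0.9]
opening: 0.192
finger_force: 29.6
```

Emit:
arm_command(steps=[0,0,0,0.6,0,0,0,0,0.4,0,0,0,0,0,0,0,0,0,0,0,0,0,0,0,0])

```text
time: 42.38
eef_pos: [0.5605, 0.3532, 0.2007]
tcp_rot: [0.761, 0.649, -0.0, 0.0]
contact_force: [0.5, 0.5, 0.2]
opening: 0.194
finger_force: 29.6
```

```bash
python3 - <<'E'
from h import *
fit((.5597,.3527))
E
```

```text
t 42.38 p [0.5605 0.3532 0.2007] x [ 0.158  0.987 -0.   ] y [ 0.987 -0.158  0.   ] z [ 0. -0. -1.] op 0.194 F [0.5 0.5 0.2] ff 29.620830416679382 q6 [ 0.41  0.28  1.64 -0.    1.22  0.57]
[133.1814   0.5597   0.3527] top (0.5597, 0.3527)
units [-0.02 -0.03  4.09]
```

Emit:
arm_command(steps=[0,-0.02,-0.03,0.5,0,0,0,0,0.6,0,0,0,0,0.6,0,0,0,0,0.6,0,0,0,0,0.6,0,0,0,0,0.5,0,0,0,0,0.35,0,0,0,0,0.15,0])

```text
time: 43.1
eef_pos: [0.5586, 0.353, 0.1006]
tcp_rot: [0.761, 0.649, -0.001, -0.0]
contact_force: [-0.6, -0.4, -0.5]
opening: 0.197
finger_force: 29.6
```

Emit:
arm_command(steps=[0,0,0,0.1,0,0,0,0,0.06,0,0,0,0,0,0,0,0,0,0,0])

```text
time: 43.43
eef_pos: [0.5601, 0.3538, 0.0998]
tcp_rot: [0.761, 0.649, 0.001, 0.0]
contact_force: [0.2, 0.1, 0.7]
opening: 0.194
finger_force: 29.7
```

Emit:
arm_command(steps=[0,0,0,0.08,0,0,0,0,0,0,0,0,0,0.03,0,0,0,0,0,0,0,0,0,0,0])

```text
time: 43.85
eef_pos: [0.5606, 0.3541, 0.0989]
tcp_rot: [0.761, 0.649, 0.001, 0.0]
contact_force: [-2.9, -1.6, 7.8]
opening: 0.191
finger_force: 30.3
```

Seated. I'm releasing, lifting clear and doing a final check.

Emit:
arm_command(steps=[50,0,0,0,0,50,0,0,0,0,50,0,0,0,0,50,0,0,-0.4,0,50,0,0,-0.8,0,60,0,0,-1,0,60,0,0,-1,0,60,0,0,-1,0])

```text
time: 44.52
eef_pos: [0.5593, 0.3534, 0.2024]
tcp_rot: [0.761, 0.649, -0.0, -0.0]
contact_force: [0.2, 0.5, -0.4]
opening: 0.603
finger_force: 0.0
```

Emit:
arm_command(steps=[60,1,0,-0.5,0,60,1,0,0,0,60,1,0,0,0,60,1,0,0,0,60,1,0,0,0,60,1,0,0,0,60,0,0,0,0,60,0,0,0,0])

```text
time: 45.18
eef_pos: [0.5827, 0.5025, 0.2132]
tcp_rot: [0.76, 0.65, -0.0, 0.0]
contact_force: [-0.1, -0.1, -0.3]
opening: 0.6
finger_force: 0.0
```

```bash
python3 - <<'E'
from h import *
st(); im,c=shot('top','t5.png'); s,_=shot('scene','s5.png')
a=cv2.resize(im[140:275,175:475,::-1],(780,351),interpolation=cv2.INTER_CUBIC); b=cv2.resize(s[100:260,160:460,::-1],(450,240),interpolation=cv2.INTER_CUBIC)
d=cv2.resize(im[190:232,340:382,::-1],(240,240),interpolation=cv2.INTER_CUBIC)
cv2.imwrite('pics/m5.png',np.vstack([a,np.hstack([b,d,np.zeros((240,90,3),'u1')])]))
E
```

```text
t 45.18 p [0.5827 0.5025 0.2132] x [ 0.156  0.988 -0.001] y [ 0.988 -0.156 -0.   ] z [-0.    -0.001 -1.   ] op 0.6 F [-0.1 -0.1 -0.3] ff 0.0 q6 [ 0.58  0.51  1.32 -0.    1.31  0.74]
```

View pics/m5.png

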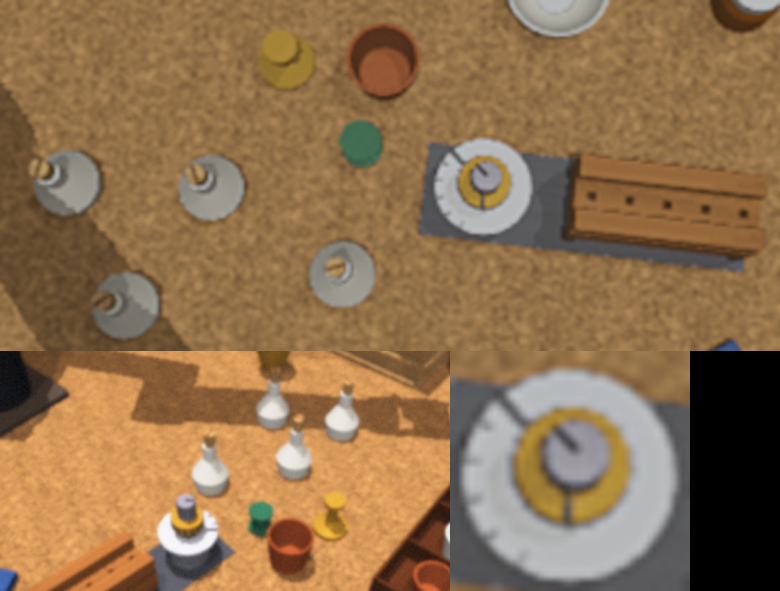

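All four picks are in separate upright vases and every magazine hole is empty. The ring line points to -x, the pointer is on the bar mark, and the pot, candlestick and spool are where they were. I'm handing in.

```bash
python3 -c "
from plant import ctrl
print(ctrl.sign_off())"
```

```text
the job is handed in; nothing more can be done
None
```

The job is done and handed in: the ring was loosened, the adjuster set on the bar mark and the ring tightened again, then all four picks present (1, 2, 4 and 5) were seated in their own upright vases, with the pot, candlestick and spool unmoved; the hand-in returned no verdict.

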